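Hold the heater lid at its balance point

ROBOT

A 6-joint arm with a two-finger parallel gripper is mounted at the origin on the work surface. World frame = base frame: x ahead of the robot, y to its left, z up, the work surface at z = 0. Lengths are in mm, angles in rad, forces in N, time in s.
With the tool pointing down it reaches from about 350 to 800 mm from the base axis. Payload 7.3 kg.
Tool frame: the origin (TCP) lies between the finger pads; the fingertips stand r.nose_length ahead of it and the grasp point (between the pads) lies 2 mm behind it (r.nose_length is the distance from the TCP to the fingertips, in mm); z points along the fingers, y is the line along which they close (so a half turn about z gives the same grasp; the last joint's range is limited). The gripper opens to 85 mm and grips with 20 to 120 N. Pads are 22 mm wide; open, the fingers measure 114 mm over their backs; the gripper's body (76 mm by 85 mm) begins 54 mm behind the grasp point. The pads swing forward as they close: fully open they stand 13 mm farther back than shut.
Start: joints at [0.988, 0.342, 1.524, -0, 1.275, -0.146], TCP at [222.085, 475.732, 248.322] pointing down, gripper open.
Joint ranges: [-2.53, 2.53], [-0.77, 2.02], [0.04, 2.7], [-1, 4.14], [0.28, 2.66], [-3.11, 3.11]. Speed limits (rad/s): [2.57, 2.57, 3.14, 3.14, 3.14, 3.14].

INTERFACE

Orientations are given as a 3x3 rotation matrix whose columns are the frame's x, y, z axes.
In Python, from plant import r gives the robot as it stands.
- The arm moves only by the shell command python3 -m inch 'ROWS' [FORCE]. ROWS is JSON, one flat list of numbers, 7 for each row, row after row: the shift along the tool's x, y, z in cm, then the turn, a rotation vector about the tool's x, y, z in rad, then the closure in counts, from 0 (fully open) to 255 (shut). A call has 1 to 5 rows; each row is the pose to reach, as a shift and turn from the pose commanded when the call began, along the tool's axes at that moment; what a row does not reach only later rows make up. A row lasts 1/10 s, in which the tool goes at most 50 mm and 8.59 degrees, less where a joint would pass 70% of its speed; a pose out of reach is approached as far as the arm can. A call with a gripper value outside its range is refused whole. The fingers move at their own pace and stop on an object; FORCE is the grip in N (left out, the last holds). Time passes only in rows, so rows that repeat a pose let the fingers close. It gives the time, the measured TCP pose, the force, the opening and the grip force at its end, in the units of the state.
- r.get_obs(): the state, without advancing time (a new reading comes with each control period).
- r.get_image(name): name is "scene" or "side" or "wrist"; returns a dict with "color" (420x560x3 uint8, red, green, blue), "depth" (420x560 float32, mm along the optical axis (not along the pixel's ray), 0 where there is no reading), "fx", "fy", "cx", "cy" (pixels), "k1" (the pictures are not rectified: a ray, as slopes to the right and down, at radius r is drawn at 1 + k1 r^2 times it, then the intrinsics apply), "origin" and "orientation" of the camera in the world. Camera axes: x right, y down, z forward; pixel columns grow to the right and rows downward; lengths in mm; the calibration is good to about 2 mm. A picture is of the moment at which its call begins.
- r.sign_off(): hands the job in; it is judged then, once.
The state is a dict: "clock": time; "qpos": joint angles; "joint_vel": joint speeds; "joint_efforts": joint torques, N m; "tool_pos": TCP position; "tcp_rot": TCP orientation; "force": force on the tool from outside, world axes, zero at the start; "torque": the same for the moment, N m; "grip_width": opening from 0.0 (shut) to 1.0 (fully open); "finger_force": force on a finger pad.
Only numpy, scipy, OpenCV 4.12 (cv2) and the standard library are available. Lean on these libraries where they do the work, as an engineer would, in place of code of your own. Each camera call takes 0.05 s, during which the arm holds its last target. There are 200 camera calls.

TASK

Pull the red-handled thermometer probe up out of the block heater and stand it, tip down, in the white cup, leaving the lid shut until the probe is there. Then take the heater's lid by its black grip bar, swing it up to the upright position where it balances, never letting it drop shut or go over backwards, and finish still gripping the bar so that the lid stays at its balance point (nothing is let go at the end). Do not knock the cup, bottle, tip box or tube block about.

Things in the scene. Friction and masses are not known exactly. Their poses are not given: they have to be found in the camera images.
- heater: beige block heater, fixed to the bench, 165 (x) x 190 (y) mm, 95 mm high, with a blue lid on top. Origin on the bench surface; the housing spans x -70 to +95 mm and y -95 to +95 mm of it. Its -x side (display, grip bar) is the front, its lid hinges near the back; x, y horizontal, z up
- lid_hinge (a point): middle of the lid's hinge axis, at x +65 mm, z 100 mm in the heater's frame; fixed to the heater. The hinge axis runs along the heater's y
- lid_angle (a joint): lid angle, rad: 0 shut (level), 1.571 upright = balance point (mass right over the hinge), stop at 2.0. Blue plate 130 mm (hinge to front edge) x 170 x 8 mm, about 0.28 kg with bar, nearly frictionless, no stay: let go below 1.57 it falls shut, above it falls backwards. Its top is 104 mm above the bench when shut; the probe stands in a 16 mm hole in it
- lid: the blue lid with its grip bar. Origin in the middle of the hinge axis, -x towards the lid's front edge and bar, y along the hinge, z out of the plate's top (up when shut)
- grip_bar (a point): black round bar, 12 mm diameter, on the lid, parallel to the hinge, 170 mm from the hinge axis, 40 mm beyond the lid's front edge; 96 mm clear between two thin steel arms. Origin at its centre (100 mm above the bench when shut, 270 mm and right above the hinge when upright); y along the bar. Round, so it can turn between finger pads: fingers pointing down can hold it all the way up
- probe: thermometer probe, loose, about 35 g, 146 mm long: steel shaft 8 mm in diameter, 76 mm long, below a red round handle (white band) 16 mm in diameter, 70 mm long. Origin at the lower tip, z along the probe to the handle's end. At the start it stands upright through the lid in a 12 mm well of the heater, 52 mm deep, tip 43 mm above the bench
- cup: white empty cup, loose, about 0.35 kg, 85 mm high, 60 mm across at the mouth, 4 mm wall, inner floor about 5 mm up. Origin at the centre of its underside, z up
- bottle: amber bottle with blue cap, loose, 60 mm diameter, about 130 mm high; bystander. Origin at the centre of its underside
- tip_box: blue and white pipette tip box, loose, 115 x 80 x 47 mm; bystander. Origin at the centre of its underside
- tube_block: beige tube block, loose, 60 x 150 x 40 mm; bystander. Origin at the centre of its underside
There are look-alikes about, which are no part of the job. Leave any blue look-alike of the probe alone.

How it is judged:
By the outcome, as a careful person would: the job done as asked, in the order asked, and still so for the second after the job is handed in, while the arm keeps its last pose, push and grip.
It also fails if it takes over 58 s, if anything falls off the work surface, if the arm or the gripper's body presses on something with over 40 N, if the wrist force passes 120 N, or if a joint passes its speed limit or range.

## Working session

There is one attempt and no reset: what is moved stays moved. The work goes in short steps, Python scripts to look and compute and a shell command to move; the robot and the scene stay as the last step left them, time stands still between calls to the robot, and variables do not carry over. Pictures are saved under pics/ and viewed, at most 10 in all, crops included, and the job is handed in when it is done.

```bash
ls; mkdir -p pics; cat > h.py <<'E'
import numpy as np, cv2
from plant import r
def snap(n,f):
    im=r.get_image(n); np.savez(f'pics/{f}.npz',**im); cv2.imwrite(f'pics/{f}.png',im['color'][:,:,::-1]); return im
def load(f):
    d=np.load(f'pics/{f}.npz'); return {k:d[k] for k in d}
def ray(im,u,v):
    x=(u-im['cx'])/im['fx']; y=(v-im['cy'])/im['fy']; a,b=x,y
    for _ in range(20):
        s=1+im['k1']*(a*a+b*b); a,b=x/s,y/s
    return np.array([a,b,1.0])
def plane(im,u,v,z):
    d=im['orientation']@ray(im,u,v); o=np.array(im['origin']); return o+d*(z-o[2])/d[2]
def dep(im,u,v):
    return np.array(im['origin'])+im['orientation']@(ray(im,u,v)*im['depth'][int(v),int(u)])
def cloud(im):
    vs,us=np.mgrid[0:420,0:560]; R=ray(im,us.astype(float),vs.astype(float)) if 0 else None
    x=(us-im['cx'])/im['fx'];y=(vs-im['cy'])/im['fy'];a,b=x,y
    for _ in range(20):
        s=1+im['k1']*(a*a+b*b);a,b=x/s,y/s
    d=im['depth'];P=np.stack([a*d,b*d,d],-1)@np.array(im['orientation']).T+np.array(im['origin']);P[d==0]=np.nan
    return P
E
python3 - <<'E'
from h import *
a=snap('scene','s0');b=snap('side','d0')
cv2.imwrite('pics/both.png',cv2.resize(np.vstack([a['color'],b['color']])[:,:,::-1],None,fx=.71,fy=.71))
for i in(a,b):print(i['origin'],i['orientation'],i['fx'],i['k1'])
print(r.get_obs(),r.nose_length)
E
```

```text
pics
[1448.95701355   68.59154343  909.37138543] [[-0.05216552  0.68480367 -0.7268581 ]
 [ 0.99846326  0.02213264 -0.05080613]
 [-0.01870493 -0.72839144 -0.68490586]] 449.26206276259313 -0.08822061004598382
[  25.55235275 -582.83896778  584.48614315] [[ 0.73581431 -0.36095444  0.57296527]
 [-0.67701354 -0.37316028  0.63435327]
 [-0.01516475 -0.85467146 -0.51894772]] 431.3777201103196 -0.09162922813873914
{'clock': 0.1, 'qpos': array([ 9.87989748e-01,  3.42629674e-01,  1.52491671e+00,  1.07891555e-05,
        1.27540749e+00, -1.46021343e-01]), 'joint_vel': array([ 0.00026292, -0.0002168 , -0.00380976,  0.00032796,  0.001447  ,
       -0.00142913]), 'joint_efforts': array([ 2.13948624e-03, -4.34446335e+01, -2.46490842e+01, -1.54365448e-04,
        4.64987650e-03, -2.58304789e-05]), 'tool_pos': array([221.89137799, 475.4350577 , 247.7092458 ]), 'tcp_rot': array([[-9.06114870e-01,  4.23031048e-01, -7.57789168e-04],
       [ 4.23031676e-01,  9.06114188e-01, -1.13082680e-03],
       [ 2.08268669e-04, -1.34522780e-03, -9.99999073e-01]]), 'force': array([-0.69912509, -0.93569111,  0.31273639]), 'torque': array([-0.04210565,  0.01386055,  0.00570205]), 'finger_force': 0.0, 'grip_width': 1.0004295819796831} 17.0
```

View pics/s0.png

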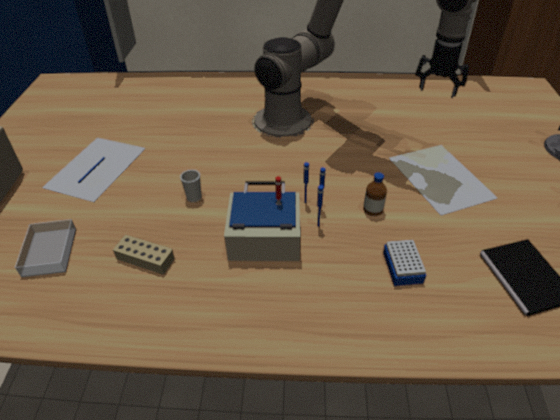

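View pics/d0.png

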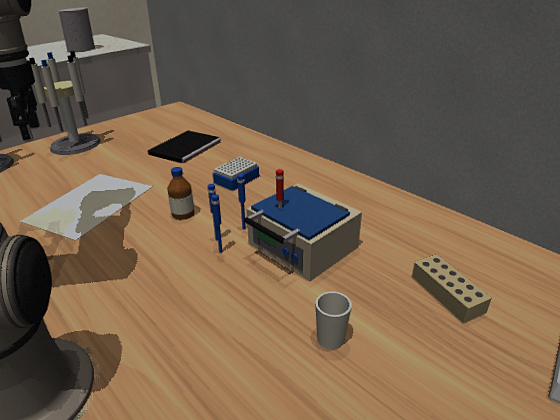

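The scene view shows the red probe at (278,190), the lid at (264,210), the grip bar at (265,184), the cup at (192,187) and the bottle at (375,195). In the side view the probe is at (280,185), the bar at (272,231) and the cup at (333,320).

Probe candidates are the red handle at (278,190) and three blue ones at (306,168), (322,180) and (320,195). Only the red one has a red handle and stands in the heater's lid. I'll measure next and confirm it in a crop.

```bash
python3 - <<'E'
from h import *
A=load('s0');B=load('d0')
def tri(p,q):
    da=A['orientation']@ray(A,*p);db=B['orientation']@ray(B,*q)
    s=np.linalg.lstsq(np.stack([da,-db],1),B['origin']-A['origin'],rcond=None)[0]
    x=A['origin']+da*s[0];y=B['origin']+db*s[1];return (x+y)/2,np.linalg.norm(x-y)
ends=[]
for n,im,box in(('A',A,(150,230,240,310)),('B',B,(150,230,250,310))):
    h=cv2.cvtColor(im['color'],cv2.COLOR_RGB2HSV);m=((h[...,0]<8)|(h[...,0]>172))&(h[...,1]>150)&(h[...,2]>60)
    k=np.zeros_like(m);k[box[0]:box[1],box[2]:box[3]]=1;v,u=np.nonzero(m&k)
    print(n,len(u),u.mean(),v.min(),v.max());ends.append([(u[v<=v.min()+1].mean(),v.min()-.5),(u.mean(),v.mean())])
    P=cloud(im);print(' red cloud',np.nanmedian(P[v,u],0))
print('top',tri(ends[0][0],ends[1][0]),'mid',tri(ends[0][1],ends[1][1]))
for n,im in(('A',A),('B',B)):
    P=cloud(im);h=cv2.cvtColor(im['color'],cv2.COLOR_RGB2HSV)
    blue=(h[...,0]>100)&(h[...,0]<125)&(h[...,1]>120)&(abs(P[...,2]-104)<7)
    c,_=cv2.findContours((blue*255).astype('uint8'),cv2.RETR_EXTERNAL,cv2.CHAIN_APPROX_NONE);c=max(c,key=cv2.contourArea)[:,0].astype(float)
    W=np.array([plane(im,u,v,104)[:2] for u,v in c],dtype=np.float32)
    print(n,'lid',cv2.minAreaRect(W),np.round(cv2.boxPoints(cv2.minAreaRect(W))))
    for nm,zr,cols in(('cup',(60,95),None),):
        pass
    # objects above table by clusters
    ob=(P[...,2]>25)&(P[...,2]<200)&(P[...,0]>250)&(P[...,0]<900)&(abs(P[...,1])<450)
    k,l,st,ce=cv2.connectedComponentsWithStats((ob*255).astype('uint8'))
    for i in range(1,k):
        if st[i,4]>40:
            Q=P[l==i];print(n,st[i],np.round(Q.min(0)),np.round(Q.max(0)))
a=cv2.resize(A['color'][140:270,170:400],None,fx=3.4,fy=3.4,interpolation=3)
cv2.imwrite('pics/c1.png',a[:,:,::-1])
E
```

```text
A 48 277.9791666666667 176 198
 red cloud [577.22026845  15.10535076 165.7456097 ]
B 168 278.9107142857143 169 200
 red cloud [565.60155565   6.95401719 153.71057007]
top (array([570.84952639,  13.55759658, 193.33003841]), np.float64(3.239504003274652)) mid (array([566.67538685,  11.78427357, 156.38690027]), np.float64(6.582861354851603))
A lid ((598.4027099609375, -24.779083251953125), (125.64517974853516, 164.28164672851562), 1.7583388090133667) [[ 533.   55.]
 [ 538. -109.]
 [ 664. -105.]
 [ 659.   59.]]
A [303 162   6  36 163] [445.  78.  26.] [467.  94. 146.]
A [317 168   9  53 275] [469. 116.  25.] [563. 139. 146.]
A [180 170  21  27 436] [ 411. -280.   25.] [ 472. -224.   87.]
A [364 173  24  38 642] [466. 257.  25.] [515. 317. 131.]
A [ 224  177   76   79 4881] [ 482. -122.   25.] [693.  72. 190.]
A [ 113  234   60   35 1157] [ 638. -418.   25.] [ 745. -258.   45.]
A [ 384  240   42   41 1267] [640. 295.  25.] [761. 385.  52.]
B lid ((589.953369140625, -32.218116760253906), (137.16119384765625, 174.91307067871094), 1.2526469230651855) [[ 519.   54.]
 [ 523. -121.]
 [ 660. -118.]
 [ 657.   57.]]
B [ 212  157  150  115 7673] [ 479. -127.   25.] [760. 378. 191.]
B [168 167  25  46 838] [448. 250.  25.] [506. 297. 132.]
B [207 184  15  61 444] [445.  73.  25.] [484. 134. 147.]
B [ 414  254   78   61 2041] [ 641. -422.   25.] [ 745. -263.   44.]
B [ 315  291   37   50 1443] [ 411. -287.   25.] [ 471. -227.   89.]
```

View pics/c1.png

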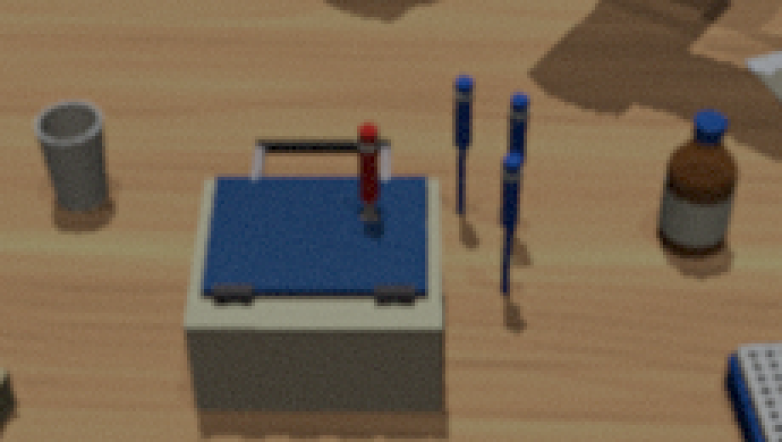

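The crop confirms the red-handled probe, at crop (368,165), standing through the heater's lid. The three blue look-alikes at (463,110), (518,125) and (511,190) stand on the bench to its right. I'll move above the probe.

```bash
cat >> h.py <<'E'
from scipy.spatial.transform import Rotation as Ro
def to(p,yaw=None):
    o=r.get_obs();R=o['tcp_rot'];print('clock %.2f'%o['clock'],'tcp',np.round(o['tool_pos'],1),'shift cm',np.round(R.T@(np.array(p)-o['tool_pos'])/10,2),end=' ')
    if yaw is not None:
        c,s=np.cos(yaw),np.sin(yaw);y=np.array([c,s,0]);z=np.array([0,0,-1.]);T=np.stack([np.cross(y,z),y,z],1)
        print('rot',np.round(Ro.from_matrix(R.T@T).as_rotvec(),3),end='')
    print(' grip',o['grip_width'],o['finger_force'],'F',np.round(o['force'],1))
E
python3 -m inch '[-3.4,-1.8,0,0,0,0,120,-6.8,-3.6,0,0,0,0,120,-10.2,-5.4,0,0,0,0,120,-13.6,-7.2,0,0,0,0,120,-17,-9,0,0,0,0,120]'
python3 -m inch '[-3.4,-1.8,0,0,0,0,120,-6.8,-3.6,0,0,0,0,120,-10.2,-5.4,0,0,0,0,120,-13.6,-7.2,0,0,0,0,120,-17,-9,0,0,0,0,120]'
python3 -m inch '[-3.4,-1.8,0,0,0,0.14,120,-6.8,-3.6,0,0,0,0.28,120,-10.2,-5.4,0,0,0,0.42,120,-13.6,-7.2,0,0,0,0.56,120,-15,-8,0,0,0,0.7,120]'
python3 -m inch '[0,0,0,0,0,0.14,120,0,0,0,0,0,0.28,120,0,0,0,0,0,0.41,120,0,0,0,0,0,0.41,120,0,0,0,0,0,0.41,120]'
python3 - <<'E'
from h import *
to([568,13,248],.027)
i=snap('wrist','w1');print(i['origin'],i['orientation'])
E
```

```text
clock: 0.6
tool_pos: [338.5, 320.9, 248.1]
tcp_rot: [[-0.906, 0.423, -0.0], [0.423, 0.906, -0.0], [0.0, -0.0, -1.0]]
force: [0.2, -0.4, -0.3]
grip_width: 0.527
finger_force: 0.0
clock: 1.1
tool_pos: [454.6, 167.3, 248.1]
tcp_rot: [[-0.906, 0.423, -0.0], [0.423, 0.906, 0.0], [0.0, -0.0, -1.0]]
force: [1.2, 1.3, -0.6]
grip_width: 0.53
finger_force: 0.0
clock: 1.6
tool_pos: [557.5, 30.0, 247.6]
tcp_rot: [[-0.413, 0.911, -0.0], [0.911, 0.413, -0.001], [-0.0, -0.001, -1.0]]
force: [0.6, 1.2, -0.0]
grip_width: 0.532
finger_force: 0.0
clock: 2.1
tool_pos: [555.9, 32.9, 248.0]
tcp_rot: [[-0.028, 1.0, -0.001], [1.0, 0.028, 0.0], [0.0, -0.001, -1.0]]
force: [0.3, -1.2, -0.8]
grip_width: 0.529
finger_force: 0.0
clock 2.10 tcp [555.9  32.9 248. ] shift cm [-2.02  1.15  0.  ] rot [-0.001 -0.     0.001] grip 0.5291707186891803 0.0 F [ 0.3 -1.2 -0.8]
[553.9315262  118.29620627 373.41900636] [[ 9.99628578e-01  2.56696168e-02  9.15298265e-03]
 [ 2.72518192e-02 -9.44139480e-01 -3.28417389e-01]
 [ 2.11343762e-04  3.28544843e-01 -9.44488349e-01]]
```

View pics/w1.png

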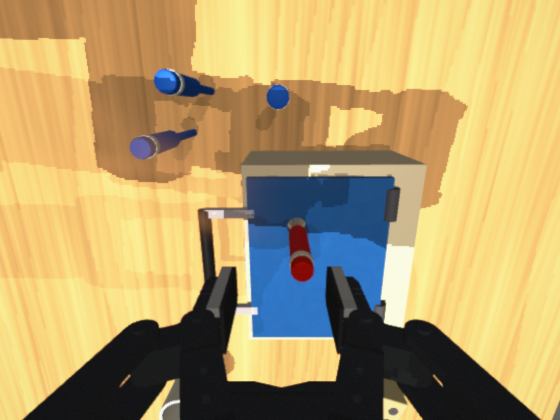

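The wrist view shows the red probe top at (302,269), the bar at (208,245), the lid corners at about (247,178), (393,178) and (252,338), and the hinge blocks at (393,204) and (381,310). I'll compute positions from this.

```bash
python3 - <<'E'
from h import *
im=load('w1');h=cv2.cvtColor(im['color'],cv2.COLOR_RGB2HSV)
red=((h[...,0]<8)|(h[...,0]>172))&(h[...,1]>150)&(h[...,2]>60)
v,u=np.nonzero(red);k=(v>200)&(v<300)&(u>270)&(u<330);u,v=u[k],v[k]
print(u.min(),u.max(),v.min(),v.max())
print('probe top',plane(im,302.5,269.5,189),dep(im,302,270), 'hole', plane(im,297,228,108))
print('grip centre px guess; lid')
b=(h[...,0]>100)&(h[...,0]<125)&(h[...,1]>120);b[:170]=0
c,_=cv2.findContours((b*255).astype('uint8'),0,1);c=max(c,key=cv2.contourArea)[:,0].astype(float)
for n,px in dict(fl=(247,178),bl=(393,178),fr=(252,338)).items(): print(n,plane(im,*px,104))
L=[];
for row in(190,200,270,290,300):
    us=np.nonzero(b[row])[0];e=plane(im,us.min()-.5,row,104);f=plane(im,us.max()+.5,row,104);L.append(e);print(row,np.round(e,1),np.round(f,1))
P=cloud(im)
for row in(235,245,255,265):
    us=[x for x in range(190,230) if h[row,x,2]<70];print(row,us[0],us[-1],np.round(plane(im,(us[0]+us[-1])/2,row,102),1))
E
```

```text
290 312 225 280
probe top [570.87624294  16.23235856 189.        ] [570.52588454  16.08326915 189.4186122 ] hole [571.22715387  13.69888428 108.        ]
grip centre px guess; lid
fl [525.80077639  57.79679872 104.        ]
bl [653.04590762  61.20474652 104.        ]
fr [ 529.66797681 -113.08283351  104.        ]
190 [531.4  47.2 104. ] [648.9  50.3 104. ]
200 [530.5  37.9 104. ] [649.3  41.1 104. ]
270 [527.5 -32.7 104. ] [655.9 -29.2 104. ]
290 [528.3 -55.  104. ] [656.9 -51.4 104. ]
300 [529.3 -66.6 104. ] [658.4 -62.9 104. ]
235 201 211 [486.8   2.  102. ]
245 202 212 [487.2  -8.2 102. ]
255 203 212 [487.2 -18.7 102. ]
265 204 213 [487.6 -29.4 102. ]
```

```bash
python3 -m inch '[-1.8,1.45,0,0,0,0,120,-1.8,1.45,2,0,0,0,120,-1.8,1.45,4,0,0,0,120,-1.8,1.45,6,0,0,0,120,-1.8,1.45,8,0,0,0,120]' 
python3 -m inch '[0,0,0,0,0,0,120,0,0,0,0,0,0,230,0,0,0,0,0,0,230,0,0,0,0,0,0,230,0,0,0,0,0,0,230]' 40
python3 -m inch '[0,0,0,0,0,0,230,0,0,-1,0,0,0,230,0,0,-2,0,0,0,230,0,0,-3,0,0,0,230,0,0,-4,0,0,0,230]'
python3 -m inch '[0,0,-1,0,0,0,230,0,0,-2,0,0,0,230,0,0,-3,0,0,0,230,0,0,-4,0,0,0,230,0,0,-5,0,0,0,230]'
python3 - <<'E'
from h import *
i=snap('side','d2');j=snap('scene','s2')
cv2.imwrite('pics/c2.png',np.hstack([cv2.resize(i['color'][90:380,180:400],(400,527)),cv2.resize(j['color'][90:250,170:320],(400,427)).repeat(1,0)[np.r_[0:427,[426]*100]]])[:,:,::-1])
P=cloud(j);h=j['color']
# cup rim
P=cloud(i)
for n,im in(('side',i),('scene',j)):
    P=cloud(im);m=(P[...,2]>78)&(P[...,2]<95)&(abs(P[...,0]-441)<50)&(abs(P[...,1]+254)<50)
    Q=P[m][:,:2].astype(np.float32);print(n,len(Q),cv2.minEnclosingCircle(Q))
to([441,-254,258],.027)
E
```

```text
clock: 2.65
tool_pos: [571.0, 15.2, 167.5]
tcp_rot: [[-0.027, 1.0, 0.0], [1.0, 0.027, 0.0], [0.0, 0.0, -1.0]]
force: [0.4, -0.4, 0.1]
grip_width: 0.527
finger_force: 0.0
clock: 3.15
tool_pos: [571.6, 15.2, 169.6]
tcp_rot: [[-0.024, 1.0, 0.002], [1.0, 0.024, -0.0], [-0.0, 0.002, -1.0]]
force: [-1.0, -0.6, 5.5]
grip_width: 0.179
finger_force: 39.1
clock: 3.65
tool_pos: [571.2, 15.2, 209.5]
tcp_rot: [[-0.024, 1.0, 0.001], [1.0, 0.024, -0.0], [-0.0, 0.001, -1.0]]
force: [0.7, 0.6, -0.5]
grip_width: 0.174
finger_force: 39.1
clock: 4.15
tool_pos: [571.0, 15.2, 259.1]
tcp_rot: [[-0.024, 1.0, 0.0], [1.0, 0.024, 0.0], [0.0, 0.0, -1.0]]
force: [0.8, 1.0, -0.4]
grip_width: 0.174
finger_force: 39.1
side 386 ((441.4083557128906, -256.800048828125), 30.836769104003906)
scene 99 ((443.24017333984375, -253.39901733398438), 31.563251495361328)
clock 4.25 tcp [571.7  15.1 260.1] shift cm [-26.59 -13.71   0.17] rot [ 0.003  0.    -0.003] grip 0.17837945846652595 39.0666389465332 F [ 0.2  0.1 -0.2]
```

View pics/c2.png

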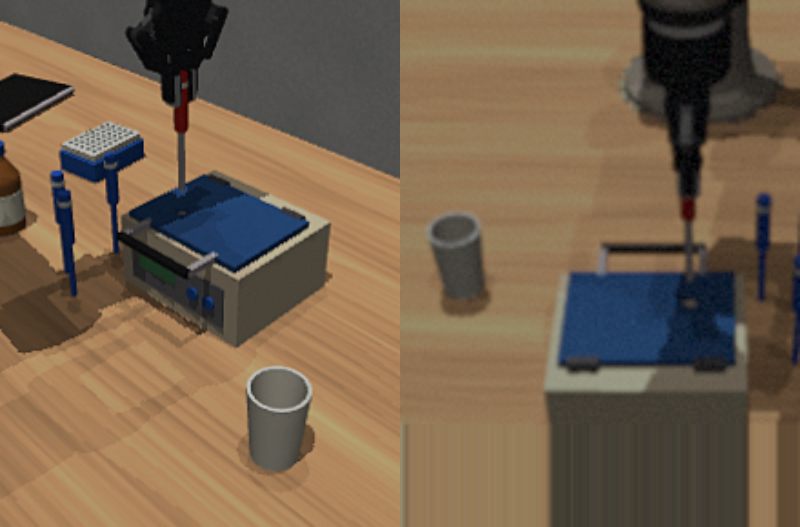

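The probe is out and hangs straight in both views: left panel tip (181,190), right panel tip (689,290). The lid is shut and the cup is at left (278,415). I'll carry the probe over the cup.

```bash
python3 -m inch '[-1.5,-0.8,0,0,0,0,230,-4.5,-2.3,0,0,0,0,230,-7.5,-3.8,0,0,0,0,230,-10.5,-5.3,0,0,0,0,230,-13.5,-6.8,0,0,0,0,230]'
python3 -m inch '[-3,-1.5,0,0,0,0,230,-6,-3,0,0,0,0,230,-9,-4.5,0,0,0,0,230,-12,-6,0,0,0,0,230,-13.2,-6.8,0,0,0,0,230]'
python3 -m inch '[0,0,0,0,0,0,230,0,0,1.5,0,0,0,230,0,0,3,0,0,0,230,0,0,3,0,0,0,230,0,0,3,0,0,0,230]'
python3 - <<'E'
from h import *
i=snap('side','d3');j=snap('scene','s3')
for n,im in(('side',i),('scene',j)):
    P=cloud(im);m=(P[...,2]>82)&(P[...,2]<92)&(abs(P[...,0]-441)<50)&(abs(P[...,1]+254)<50)
    Q=P[m][:,:2].astype(np.float32);print(n,'cup',len(Q),cv2.minEnclosingCircle(Q))
    h=cv2.cvtColor(im['color'],cv2.COLOR_RGB2HSV);red=((h[...,0]<8)|(h[...,0]>172))&(h[...,1]>150)&(h[...,2]>60)
    m=red&(abs(P[...,0]-441)<60)&(abs(P[...,1]+254)<60);v,u=np.nonzero(m);print(' red',len(u),np.nanmedian(P[m],0),np.nanmin(P[m],0))
    m=(P[...,2]>110)&(P[...,2]<160)&(abs(P[...,0]-441)<60)&(abs(P[...,1]+254)<60);print(' shaft',np.nanmedian(P[m],0),P[m].min(0)if m.any() else 0)
to([442,-255,230],.027)
cv2.imwrite('pics/c3.png',np.hstack([cv2.resize(i['color'][140:380,250:430],(400,533)),cv2.resize(j['color'][60:240,125:260],(400,533))])[:,:,::-1])
E
```

```text
clock: 4.75
tool_pos: [504.7, -123.0, 257.7]
tcp_rot: [[-0.024, 1.0, -0.001], [1.0, 0.024, 0.0], [0.0, -0.001, -1.0]]
force: [0.2, -0.8, -0.3]
grip_width: 0.179
finger_force: 39.1
clock: 5.25
tool_pos: [439.5, -257.5, 257.7]
tcp_rot: [[-0.021, 1.0, -0.001], [1.0, 0.021, 0.0], [0.0, -0.001, -1.0]]
force: [0.8, 0.2, -0.1]
grip_width: 0.174
finger_force: 39.1
clock: 5.75
tool_pos: [441.7, -254.2, 228.4]
tcp_rot: [[-0.025, 1.0, -0.0], [1.0, 0.025, 0.001], [0.001, -0.0, -1.0]]
force: [-0.4, 0.1, 0.4]
grip_width: 0.171
finger_force: 39.1
side cup 251 ((441.443115234375, -256.37310791015625), 30.668445587158203)
 red 205 [ 439.25568918 -264.38537182  199.45335965] [ 428.08430126 -268.20797973  175.94844831]
 shaft [ 439.86609412 -260.44143117  135.65654438] [ 437.54975259 -262.95105399  110.41342173]
scene cup 47 ((442.3144226074219, -251.012939453125), 29.526901245117188)
 red 8 [ 448.66342729 -255.73838097  192.9703078 ] [ 446.05366784 -258.57355918  182.16259269]
 shaft [ 443.69789915 -252.98218439  134.55004216] [ 440.19433201 -258.18378707  111.21863992]
clock 5.85 tcp [ 442.  -254.7  229. ] shift cm [-0.03  0.   -0.1 ] rot [ 0.001  0.001 -0.002] grip 0.17461135821229395 39.06189143657684 F [0.3 0.2 0.1]
```

View pics/c3.png

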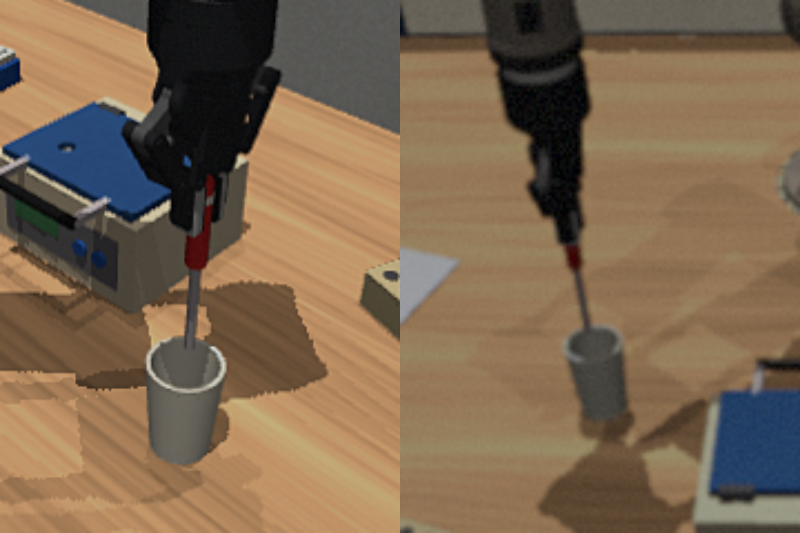

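The probe tip hangs over the cup mouth: left panel (190,345) inside the rim centred at (186,368), right panel (587,328). I'll lower it.

```bash
python3 -m inch '[0,0,2,0,0,0,230,0,0,4,0,0,0,230,0,0,6,0,0,0,230,0,0,8,0,0,0,230,0,0,8.8,0,0,0,230]'
python3 -m inch '[0,0,0.2,0,0,0,230,0,0,0.4,0,0,0,230,0,0,0.5,0,0,0,230,0,0,0.6,0,0,0,230,0,0,0.6,0,0,0,230]'
```

```text
clock: 6.35
tool_pos: [441.2, -254.5, 139.3]
tcp_rot: [[-0.024, 1.0, -0.001], [1.0, 0.024, 0.001], [0.001, -0.001, -1.0]]
force: [0.1, 0.2, -0.2]
grip_width: 0.175
finger_force: 39.1
clock: 6.85
tool_pos: [441.6, -255.1, 134.7]
tcp_rot: [[-0.024, 1.0, 0.001], [1.0, 0.024, -0.0], [-0.0, 0.001, -1.0]]
force: [-0.0, 0.5, 0.0]
grip_width: 0.173
finger_force: 39.1
```

```bash
python3 -m inch '[0,0,0.1,0,0,0,230,0,0,0.1,0,0,0,230,0,0,0.2,0,0,0,230,0,0,0.2,0,0,0,230,0,0,0.2,0,0,0,230]'
python3 -m inch '[0,0,0,0,0,0,205,0,0,0,0,0,0,190,0,0,0,0,0,0,170,0,0,0,0,0,0,150,0,0,0,0,0,0,150]'
python3 -m inch '[0,0,0,0,0,0,140,0,0,-1,0,0,0,140,0,0,-3,0,0,0,140,0,0,-6,0,0,0,140,0,0,-10,0,0,0,140]'
python3 - <<'E'
from h import *
i=snap('side','d4');j=snap('scene','s4')
to([442,-255,230],.027)
cv2.imwrite('pics/c4.png',np.hstack([cv2.resize(i['color'][140:380,250:430],(400,533)),cv2.resize(j['color'][60:240,125:260],(400,533))])[:,:,::-1])
E
```

```text
clock: 7.35
tool_pos: [441.5, -255.0, 132.2]
tcp_rot: [[-0.024, 1.0, -0.0], [1.0, 0.024, 0.0], [0.0, -0.0, -1.0]]
force: [0.0, 0.0, -1.1]
grip_width: 0.173
finger_force: 39.1
clock: 7.85
tool_pos: [441.5, -255.0, 132.3]
tcp_rot: [[-0.024, 1.0, 0.0], [1.0, 0.024, 0.0], [0.0, 0.0, -1.0]]
force: [0.5, 1.0, 0.4]
grip_width: 0.414
finger_force: 0.0
clock: 8.35
tool_pos: [440.8, -254.4, 232.9]
tcp_rot: [[-0.024, 1.0, -0.002], [1.0, 0.024, 0.002], [0.002, -0.002, -1.0]]
force: [1.1, -1.1, 0.2]
grip_width: 0.451
finger_force: 0.0
clock 8.45 tcp [ 443.5 -256.6  238.2] shift cm [ 0.16 -0.16  0.82] rot [ 0.008  0.007 -0.003] grip 0.45180670427581604 0.0 F [ 1.6  0.1 -0.4]
```

View pics/c4.png

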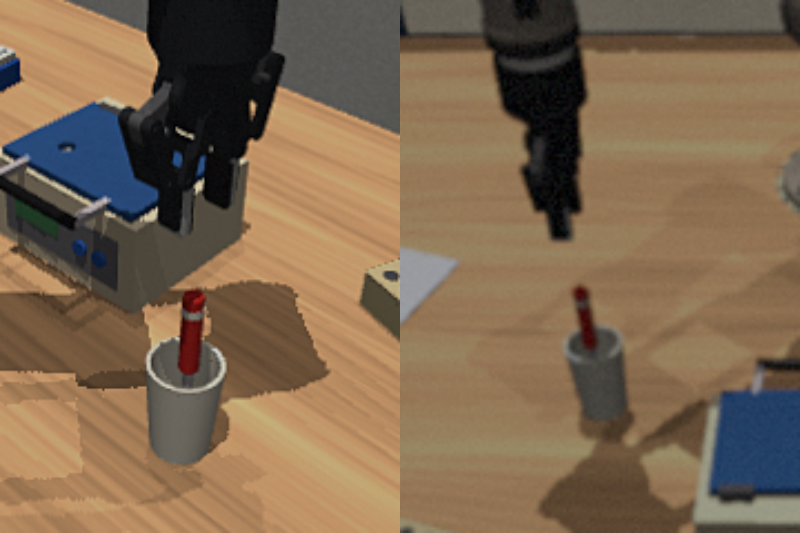

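The probe stands in the cup: left panel handle (192,335), right panel (586,318). Next I'll go above the bar.

```bash
python3 -m inch '[4,1,0,0,0,0,165,8,2,0,0,0,0,165,12,3,0,0,0,0,165,16,4,0,0,0,0,165,20,5,0,0,0,0,165]' 
python3 -m inch '[2.3,0.2,0,0,0,0,165,2.3,0.2,2,0,0,0,165,2.3,0.2,4,0,0,0,165,2.3,0.2,4,0,0,0,165,2.3,0.2,4,0,0,0,165]'
python3 - <<'E'
from h import *
im=snap('wrist','w2');h=cv2.cvtColor(im['color'],cv2.COLOR_RGB2HSV);P=cloud(im)
to([488,-31,98],.027)
bar=(P[...,2]>96)&(P[...,2]<112)&(h[...,2]<80)&(P[...,0]>470)&(P[...,0]<510)&(abs(P[...,1]+31)<60)
for y in range(-80,25,10):
    k=bar&(abs(P[...,1]-y)<5)
    if k.sum()>5: print(y,k.sum(),np.round(np.nanmedian(P[k],0),1),np.round(P[k].min(0)[:1]),np.round(P[k].max(0)[:1]))
E
```

```text
clock: 8.95
tool_pos: [486.7, -52.2, 232.7]
tcp_rot: [[-0.024, 1.0, 0.001], [1.0, 0.024, -0.0], [-0.0, 0.001, -1.0]]
force: [0.4, -0.1, -1.5]
grip_width: 0.35
finger_force: 0.0
clock: 9.45
tool_pos: [488.1, -30.8, 192.7]
tcp_rot: [[-0.024, 1.0, -0.0], [1.0, 0.024, 0.0], [0.0, -0.0, -1.0]]
force: [0.6, 0.1, 1.3]
grip_width: 0.356
finger_force: 0.0
clock 9.50 tcp [488.5 -31.  193.2] shift cm [ 0.01 -0.07  9.52] rot [ 0.001  0.    -0.003] grip 0.3511534763751477 0.0 F [ 0.4 -0.   0.9]
-80 102 [488.  -78.6 105. ] [484.] [495.]
-70 149 [488.6 -69.7 104.9] [483.] [494.]
-60 164 [488.3 -59.9 104.9] [483.] [493.]
-50 166 [488.  -50.  104.9] [483.] [493.]
-40 173 [487.3 -40.  104.9] [483.] [493.]
-30 177 [487.6 -29.9 105. ] [482.] [492.]
-20 199 [486.7 -19.8 105. ] [482.] [492.]
-10 195 [486.5  -9.9 104.9] [481.] [492.]
0 210 [ 4.863e+02 -1.000e-01  1.049e+02] [481.] [491.]
10 230 [485.8  10.  105. ] [480.] [491.]
20 219 [485.2  19.7 104.8] [480.] [491.]
```

View pics/w2.png

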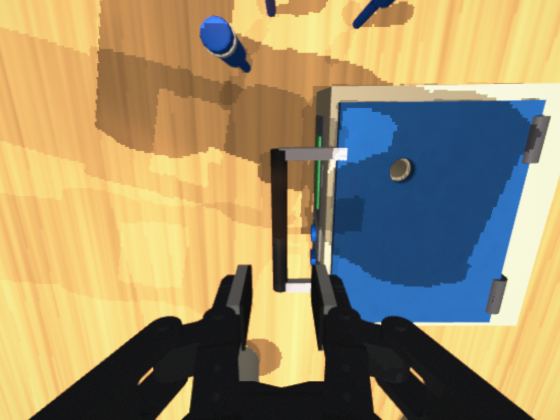

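The wrist view shows the bar running from (279,150) to (279,290), midway between the open fingers at (240,300) and (322,300). The measured bar axis is at x 487.5 for y -30. I'll descend and grip.

```bash
python3 -m inch '[0,-0.08,2,0,0,0,176,0,-0.08,4,0,0,0,176,0,-0.08,5.5,0,0,0,176,0,-0.08,7,0,0,0,176,0,-0.08,8,0,0,0,176]'
python3 -m inch '[0,0,0.5,0,0,0,176,0,0,1,0,0,0,176,0,0,1.4,0,0,0,176,0,0,1.4,0,0,0,176,0,0,1.4,0,0,0,176]'
python3 -m inch '[0,0,0,0,0,0,235,0,0,0,0,0,0,235,0,0,0,0,0,0,235,0,0,0,0,0,0,235,0,0,0,0,0,0,235]' 40
python3 -c "
from h import *
to([488,-31,98],.027)"
```

```text
clock: 10.0
tool_pos: [487.7, -31.2, 112.4]
tcp_rot: [[-0.023, 1.0, 0.001], [1.0, 0.023, -0.0], [-0.0, 0.001, -1.0]]
force: [-0.1, -0.6, -0.3]
grip_width: 0.31
finger_force: 0.0
clock: 10.5
tool_pos: [487.5, -30.8, 98.6]
tcp_rot: [[-0.024, 1.0, 0.001], [1.0, 0.024, -0.0], [-0.0, 0.001, -1.0]]
force: [-0.2, -1.0, -0.8]
grip_width: 0.31
finger_force: 0.0
clock: 11.0
tool_pos: [486.7, -30.8, 98.7]
tcp_rot: [[-0.024, 1.0, -0.001], [1.0, 0.024, -0.0], [-0.0, -0.001, -1.0]]
force: [-4.9, -1.3, 5.8]
grip_width: 0.121
finger_force: 39.1
clock 11.00 tcp [486.7 -30.8  98.7] shift cm [-0.02  0.12  0.07] rot [-0.001  0.    -0.003] grip 0.12110621627864813 39.10034358501434 F [-4.9 -1.3  5.8]
```

```bash
python3 -m inch '[0,0.02,-0.85,0,0,0,235,0,0.085,-1.7,0,0,0,235,0,0.19,-2.54,0,0,0,235,0,0.34,-3.38,0,0,0,235,0,0.34,-3.38,0,0,0,235]' 40
```

```text
clock: 11.5
tool_pos: [490.1, -30.7, 133.2]
tcp_rot: [[-0.024, 1.0, -0.001], [1.0, 0.024, -0.0], [-0.0, -0.001, -1.0]]
force: [-7.0, -2.0, -1.4]
grip_width: 0.119
finger_force: 39.1
```

```bash
python3 -m inch '[0,0.34,-1.65,0,0,0,235,0,0.92,-3.24,0,0,0,235,0,1.66,-4.77,0,0,0,235,0,2.55,-6.22,0,0,0,235,0,3.58,-7.57,0,0,0,235]' 40
```

```text
clock: 12.0
tool_pos: [524.5, -29.7, 209.1]
tcp_rot: [[-0.024, 1.0, -0.005], [1.0, 0.024, 0.0], [0.0, -0.005, -1.0]]
force: [-12.3, -0.7, 6.3]
grip_width: 0.124
finger_force: 39.2
```

```bash
python3 -m inch '[0,0,0,0,0,0,235,0,0,0,0,0,0,235]' 40
```

```text
clock: 12.2
tool_pos: [524.6, -29.6, 209.3]
tcp_rot: [[-0.024, 1.0, -0.004], [1.0, 0.024, 0.0], [0.0, -0.004, -1.0]]
force: [-13.3, -0.2, 7.0]
grip_width: 0.123
finger_force: 39.5
```

```bash
python3 -m inch '[0,1.15,-1.61,0,0,0,235,0,2.42,-2.74,0,0,0,235,0,3.8,-3.73,0,0,0,235,0,5.28,-4.57,0,0,0,235,0,5.28,-4.57,0,0,0,235]' 40
```

```text
clock: 12.7
tool_pos: [581.2, -28.0, 256.7]
tcp_rot: [[-0.025, 1.0, 0.005], [1.0, 0.025, 0.0], [0.0, 0.005, -1.0]]
force: [-5.9, 0.9, 8.6]
grip_width: 0.12
finger_force: 41.5
```

```bash
cat > ang.py <<'E'
from h import *
to([0,0,0])
for n in('scene','side','wrist'):
    im=r.get_image(n);P=cloud(im);h=cv2.cvtColor(im['color'],cv2.COLOR_RGB2HSV)
    m=(h[...,0]>95)&(h[...,0]<130)&(h[...,1]>90)&(P[...,2]>112)&(P[...,2]<245)&(P[...,0]>520)&(P[...,0]<720)&(P[...,1]>-108)&(P[...,1]<52)
    m=cv2.erode(m.astype('uint8'),np.ones((3,3)))>0
    Q=P[m]
    if len(Q)<60: print(n,len(Q));continue
    # robust line fit of x vs z along heater (remove yaw)
    s=Q[:,0]+.027*(Q[:,1]+28);z=Q[:,2]
    vx,vy,x0,y0=cv2.fitLine(np.stack([s,z],1).astype(np.float32),cv2.DIST_HUBER,0,.01,.01).ravel()
    t=np.arctan2(vy,-vx);t=t if t>0 else t+np.pi
    print(n,len(Q),'angle',round(t,3),'x at z100: %.1f'%(x0+vx/vy*(100-y0)),'rms',np.std((s-x0)*vy-(z-y0)*vx).round(2))
E
python3 ang.py
```

```text
clock 12.70 tcp [581.2 -28.  256.7] shift cm [  4.22 -58.18  25.35]  grip 0.12026702285515249 41.508532762527466 F [-5.9  0.9  8.6]
scene 2441 angle 1.111 x at z100: 661.0 rms 2.02
side 1465 angle 1.109 x at z100: 652.7 rms 1.02
wrist 8847 angle 1.1 x at z100: 661.7 rms 1.59
```

All three views give a lid angle of about 1.107 rad with the hinge at x≈657. The bar rolls slightly in the pads, by about 6 mm/rad, so I'll include that drift in the arc.

```bash
python3 -m inch '[0,0.8,-0.7,0,0,0,235,0,1.6,-1.05,0,0,0,235,0,3.2,-1.65,0,0,0,235,0,4.4,-2,0,0,0,235,0,5.3,-2.17,0,0,0,235]' 40
python3 -m inch '[0,0,0,0,0,0,235,0,0,0,0,0,0,235]' 40
python3 ang.py
```

```text
clock: 13.35
tool_pos: [632.7, -26.4, 274.4]
tcp_rot: [[-0.025, 1.0, -0.001], [1.0, 0.025, 0.002], [0.002, -0.001, -1.0]]
force: [-1.1, 1.0, -8.9]
grip_width: 0.117
finger_force: 39.1
clock: 13.55
tool_pos: [631.9, -26.5, 274.3]
tcp_rot: [[-0.025, 1.0, -0.001], [1.0, 0.025, 0.002], [0.002, -0.001, -1.0]]
force: [0.6, 3.6, -8.7]
grip_width: 0.12
finger_force: 39.1
clock 13.55 tcp [631.9 -26.5 274.3] shift cm [  4.16 -63.07  27.52]  grip 0.11968428052237694 39.131943583488464 F [ 0.6  3.6 -8.7]
scene 2206 angle 1.426 x at z100: 660.9 rms 1.69
side 2262 angle 1.427 x at z100: 653.2 rms 1.1
wrist 2119 angle 1.411 x at z100: 662.1 rms 1.82
```

```bash
python3 -m inch '[0,0.6,0,0,0,0,235,0,1.2,-0.03,0,0,0,235,0,1.8,-0.06,0,0,0,235,0,2.2,-0.08,0,0,0,235,0,2.4,-0.08,0,0,0,235]' 40
python3 -m inch '[0,0,0,0,0,0,235,0,0,0,0,0,0,235]' 40
python3 ang.py
```

```text
clock: 14.2
tool_pos: [656.2, -25.8, 276.8]
tcp_rot: [[-0.025, 1.0, 0.001], [1.0, 0.025, 0.001], [0.001, 0.001, -1.0]]
force: [-2.1, 5.5, -4.3]
grip_width: 0.121
finger_force: 39.4
clock: 14.4
tool_pos: [656.0, -25.8, 276.8]
tcp_rot: [[-0.025, 1.0, 0.001], [1.0, 0.025, 0.001], [0.001, 0.001, -1.0]]
force: [-2.4, 5.5, -3.4]
grip_width: 0.12
finger_force: 39.4
clock 14.40 tcp [656.  -25.8 276.8] shift cm [  4.16 -65.54  27.65]  grip 0.11962246522379376 39.393258690834045 F [-2.4  5.5 -3.4]
scene 1984 angle 1.566 x at z100: 661.4 rms 1.5
side 2503 angle 1.569 x at z100: 653.3 rms 1.17
wrist 429 angle 3.132 x at z100: -12741.5 rms 0.68
```

```bash
python3 -m inch '[0,0.07,0,0,0,0,235,0,0.07,0,0,0,0,235,0,0.07,0,0,0,0,235,0,0.07,0,0,0,0,235,0,0.07,0,0,0,0,235]' 40
python3 ang.py
python3 -c "
from h import *
i=snap('side','d5');j=snap('scene','s5')
cv2.imwrite('pics/c5.png',np.hstack([cv2.resize(i['color'][60:390,160:408],(400,533)),cv2.resize(j['color'][60:280,160:400],(400,367))[np.r_[0:367,[366]*166]]])[:,:,::-1])"
```

```text
clock: 15.05
tool_pos: [656.6, -25.8, 276.8]
tcp_rot: [[-0.025, 1.0, 0.0], [1.0, 0.025, 0.001], [0.001, 0.0, -1.0]]
force: [-1.7, 5.7, -3.7]
grip_width: 0.122
finger_force: 39.4
clock 15.05 tcp [656.6 -25.8 276.8] shift cm [  4.15 -65.58  27.66]  grip 0.12220826037280917 39.401569962501526 F [-1.7  5.7 -3.7]
scene 1995 angle 1.569 x at z100: 661.3 rms 1.45
side 2527 angle 1.571 x at z100: 653.4 rms 1.17
wrist 403 angle 3.126 x at z100: -7874.4 rms 0.65
```

View pics/c5.png

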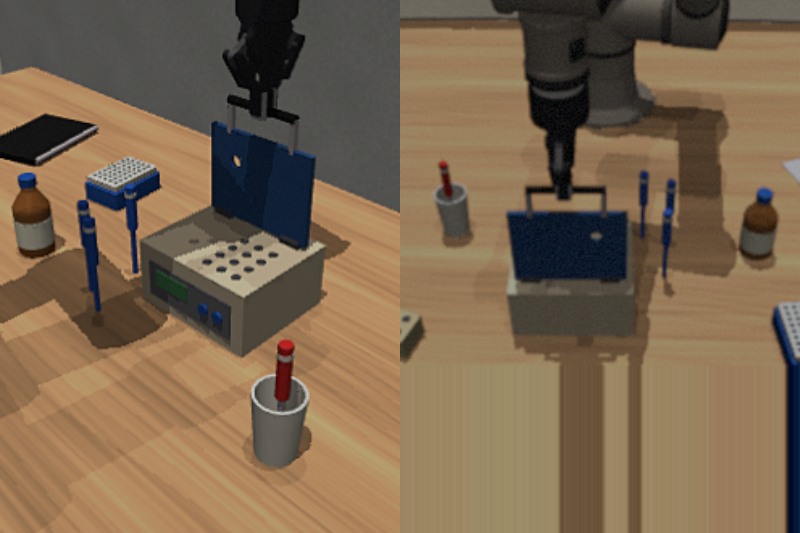

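The lid is upright at about 1.570 rad with the bar gripped at left (262,105) and right (565,190). The probe stands in the cup at left (285,375), and nothing else has moved. I'm handing the job in.

```bash
python3 -c "
from plant import r
print(r.sign_off())"
```

```text
the job is handed in; nothing more can be done
None
```

The red-handled probe stands tip down in the white cup, and the heater's lid is held at its balance point (about 1.57 rad) with the bar still gripped; the job was handed in at about 15 s.

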